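# Pack the gabled souvenir houses into the gift box

### The arm

A 7-joint arm with a two-finger parallel gripper is mounted at the origin on the work surface. World frame = base frame: x ahead of the robot, y to its left, z up, the work surface at z = 0. Lengths are in m, angles in rad, forces in N, time in s.
With the tool pointing down it reaches from about 0.425 to 0.875 m from the base axis. Payload 4.7 kg.
Tool frame: the origin (TCP) lies on the mounting face of the last link; the fingertips stand 182 mm ahead of it and the grasp point (between the pads) lies 164 mm ahead of it (ctrl.finger_overhang is the distance from the TCP to the fingertips, in m); z points along the fingers, y is the line along which they close (so a half turn about z gives the same grasp; the last joint's range is limited). The gripper opens to 87 mm and grips with 3 to 60 N. Pads are 19 mm wide; open, the fingers measure 117 mm over their backs; the gripper's body (75 mm by 190 mm) begins 51 mm behind the grasp point.
Start: joints at [1.135, 0.321, -0.07, 1.45, 0.023, 1.371, -0.057], TCP at [0.283, -0.585, 0.405] pointing down, gripper open.
Joint ranges: [-2.86, 2.86], [-0.3, 2.09], [-1.38, 1.24], [0.06, 2.45], [-1.56, 4.7], [0.09, 2.05], [-2.69, 2.69]. Speed limits (rad/s): [2.57, 2.57, 3.14, 3.14, 3.14, 3.14, 3.14].

### API

Orientations are given as a rotation vector (axis times angle).
In Python, from bench import ctrl gives the robot as it stands.
- The arm moves only by the shell command python3 -m jog 'ROWS' [FORCE]. ROWS is a JSON object of lists of equal length, an entry for each row: "translation": the shift along the tool's x, y, z as a fraction of full scale, a list of three; "yaw": the turn about the tool's z as a fraction of full scale; "jaw": the closure, from 0 (fully open) to 1 (shut). In form: {"translation": [[dx, dy, dz], ...], "yaw": [yaw, ...], "jaw": [jaw, ...]}. A call has 1 to 8 rows; each row is the pose to reach, as a shift and turn from the pose commanded when the call began, along the tool's axes at that moment, turning the shorter way round; what a row does not reach only later rows make up. Full scale, the value 1, is 0.2 m for a shift and 180 degrees for a turn. A row lasts 1/8 s, in which the tool goes at most 62.5 mm and 10.7 degrees, less where a joint would pass 70% of its speed; a pose out of reach is approached as far as the arm can. A call with a number of a shift or a turn outside -1 to 1 is refused whole. A call with a gripper value outside its range is refused whole. The fingers move at their own pace and stop on an object; FORCE is the grip in N (left out, the last holds). Time passes only in rows, so rows that repeat a pose let the fingers close. It gives the time, the measured TCP pose, the force, the opening and the grip force at its end, in the units of the state.
- ctrl.get_state(): the state, without advancing time (a new reading comes with each control period).
- ctrl.get_image(name): name is "side" or "top" or "wrist"; returns a dict with "pixels" (480x640x3 uint8, blue, green, red), "fx", "fy", "cx", "cy" (pixels), "k1" (the pictures are not rectified: a ray, as slopes to the right and down, at radius r is drawn at 1 + k1 r^2 times it, then the intrinsics apply), "R" (3x3) and "t" (3): a world point X has camera coordinates R X + t; the wrist camera has in their place "mount" (4x4, takes a point from camera to tool coordinates, whose origin is the TCP and whose axes are the flange's). Camera axes: x right, y down, z forward; pixel columns grow to the right and rows downward; lengths in m; the calibration is good to about 2 mm. A picture is of the moment at which its call begins: read the wrist's pose just before it. There is no depth.
- ctrl.close_job(): hands the job in; it is judged then, once.
Trained networks look in a picture, given as the dict that the camera call returned (one of the last four; its "shot" number tells which), for a name from the list of things; names that differ only in an ending like _2 or _b are one class to them, and where a whole thing is asked for, a point or a joint stands for the part that bears it (a point fixed in the world has none). Each returns a list of dicts, best first, with "p" (0 to 1); they miss things now and then, are a little off and sometimes report something else, mostly with a low value. They report only what shows in the picture. A call takes as long as a camera call.
- ctrl.silhouettes(label, picture): "region" (480x640 bool, what is visible of it) and "at" ([column, row] in pixels, amid what is visible of it).
The state is a dict: "time": time; "joint_positions": joint angles; "qd": joint speeds; "joint_torque": joint torques, N m; "position": TCP position; "tool_rot": TCP orientation; "ft_force": force on the tool from outside, world axes, zero at the start; "torque": the same for the moment, N m; "grip_width": opening from 0.0 (shut) to 1.0 (fully open); "grip_force": force on a finger pad.
Only numpy, scipy, OpenCV 4.12 (cv2) and the standard library are available. Lean on these libraries where they do the work, as an engineer would, in place of code of your own. Each camera call takes 0.05 s, during which the arm holds its last target. There are 200 camera calls.

### The job

Pack the set of three souvenir houses with pitched (gabled) roofs into the gift box: each one upright and fully down in the cork recess cut for its size, its ridge running along the length of the box. Set them down gently without dropping them, and leave the two flat-roofed houses, the mug and the bell where they stand.

Things in the scene. Friction and masses are not known exactly. Their poses are not given: they have to be found in the camera images.
- house_large_center (a point): centre (half-way up, 40.5 mm above its underside) of the large gabled house: cream bisque with terracotta tiled pitched roof, footprint 60 mm along the ridge (its x) by 50 mm (its y), upright walls 56 mm high, then a 45 degree roof to a ridge 81 mm high; no eaves. z up. Loose, stands upright on the counter; it goes into the box
- house_medium_center (a point): centre (half-way up, 33.5 mm above its underside) of the medium gabled house: cream bisque with terracotta tiled pitched roof, footprint 48 mm along the ridge (its x) by 40 mm (its y), upright walls 47 mm high, then a 45 degree roof to a ridge 67 mm high; no eaves. z up. Loose, stands upright on the counter; it goes into the box
- house_small_center (a point): centre (half-way up, 28.5 mm above its underside) of the small gabled house: cream bisque with terracotta tiled pitched roof, footprint 38 mm along the ridge (its x) by 30 mm (its y), upright walls 42 mm high, then a 45 degree roof to a ridge 57 mm high; no eaves. z up. Loose, stands upright on the counter; it goes into the box
- flat_large_center (a point): centre (half-way up, 37 mm above its underside) of the larger look-alike: same bisque house but with a flat terracotta roof inside a small parapet, 60 (x) by 50 (y) by 74 mm high. Loose. Does not belong in the box
- flat_small_center (a point): centre (half-way up, 29 mm above its underside) of the smaller look-alike: same bisque house but with a flat terracotta roof inside a small parapet, 42 (x) by 34 (y) by 58 mm high. Loose. Does not belong in the box
- recess_large (a point): centre of the felt floor of the recess for the large gabled house: 74 (x) by 64 (y) mm (7 mm spare on every side), 6 mm deep; floor 7 mm, rim 13 mm above the counter. x: along the box's length, z up. In an 84 (x) by 78 mm cork plate, one of three 86 mm apart in a row along x, in any order, in a dark wooden gift box (272 by 92 by 13 mm high). All fixed
- recess_medium (a point): centre of the felt floor of the recess for the medium gabled house: 62 (x) by 54 (y) mm (7 mm spare on every side), 6 mm deep; floor 7 mm, rim 13 mm above the counter. x: along the box's length, z up. In an 84 (x) by 78 mm cork plate, one of three 86 mm apart in a row along x, in any order, in a dark wooden gift box (272 by 92 by 13 mm high). All fixed
- recess_small (a point): centre of the felt floor of the recess for the small gabled house: 52 (x) by 44 (y) mm (7 mm spare on every side), 6 mm deep; floor 7 mm, rim 13 mm above the counter. x: along the box's length, z up. In an 84 (x) by 78 mm cork plate, one of three 86 mm apart in a row along x, in any order, in a dark wooden gift box (272 by 92 by 13 mm high). All fixed
- mug: white ceramic mug, radius 38 mm, 85 mm high, handle at its +y; origin at the centre of its underside. Bystander
- bell: brass counter bell on a dark wooden foot, radius 40 mm, 50 mm high; origin at the centre of its underside. Bystander

How it is judged:
At the end, for the whole second after the job is handed in: Each gabled house stands on the floor of its own recess: centre within 12 mm, height within 3.5 mm, tilt under 0.08 rad, ridge within 0.3 rad of the box's length (either way round), released, at rest. Flat-roofed houses, mug and bell within 20 mm of their starts (horizontal distance between house_large_center and recess_large below 0.012 m and z of house_large_center in the frame of recess_large between 0.037 and 0.044 m and angle between each of house_large_center, house_medium_center, house_small_center's own z axis and vertical below 0.08 rad and angle between the x axis of house_large_center and the x axis of recess_large, either way round below 0.3 rad and linear speed of each of house_large, house_medium, house_small below 0.02 m/s and angular speed of each of house_large, house_medium, house_small below 0.2 rad/s and contact force between each of house_large, house_medium, house_small and the fingers below 0.1 N and horizontal distance between house_medium_center and recess_medium below 0.012 m and z of house_medium_center in the frame of recess_medium between 0.03 and 0.037 m and angle between the x axis of house_medium_center and the x axis of recess_medium, either way round below 0.3 rad and horizontal distance between house_small_center and recess_small below 0.012 m and z of house_small_center in the frame of recess_small between 0.025 and 0.032 m and angle between the x axis of house_small_center and the x axis of recess_small, either way round below 0.3 rad and distance of each of flat_large_center, flat_small_center, mug, bell from where it was at the start of the episode below 0.02 m); the robot touches nothing.
It fails at once if a gabled house is dropped (falls freely by more than about 18 mm) ((linear speed of house_large above 0.6 m/s and contact force between house_large and the fingers below 0.05 N) or (linear speed of house_medium above 0.6 m/s and contact force between house_medium and the fingers below 0.05 N) or (linear speed of house_small above 0.6 m/s and contact force between house_small and the fingers below 0.05 N)).
It fails at once if a flat-roofed house is moved by more than 20 mm (distance of any of flat_large_center, flat_small_center from where it was at the start of the episode above 0.02 m).
It fails at once if the mug or the bell is moved by more than 20 mm (distance of any of mug, bell from where it was at the start of the episode above 0.02 m).
It also fails if it takes over 104 s, if anything falls off the work surface, if the arm or the gripper's body presses on something with over 40 N, if the wrist force passes 120 N, or if a joint passes its speed limit or range.

## Working session

There is one attempt and no reset: what is moved stays moved. The work goes in short steps, Python scripts to look and compute and a shell command to move; the robot and the scene stay as the last step left them, time stands still between calls to the robot, and variables do not carry over. Pictures are saved under pics/ and viewed, at most 14 in all, crops included, and the job is handed in when it is done.

```bash
mkdir -p pics; ls
cat > h.py <<'E'
import numpy as np,cv2
from bench import ctrl
from scipy.spatial.transform import Rotation as Ro
def ray(im,uv,st=None):
    x=np.array([(uv[0]-im["cx"])/im["fx"],(uv[1]-im["cy"])/im["fy"]]);u=x.copy()
    for _ in range(20): u=x/(1+im["k1"]*(u@u))
    d=np.array([u[0],u[1],1.])
    if "mount" in im:
        M=np.array(im["mount"]);Rt=Ro.from_rotvec(st["tool_rot"]).as_matrix()
        return Rt@M[:3,3]+np.array(st["position"]),Rt@M[:3,:3]@d
    R=np.array(im["R"]);t=np.array(im["t"]);return -R.T@t,R.T@d
def atz(im,uv,z,st=None):
    o,d=ray(im,uv,st);return o+d*(z-o[2])/d[2]
def proj(im,X,st=None):
    X=np.array(X,float)
    if "mount" in im:
        M=np.array(im["mount"]);Rt=Ro.from_rotvec(st["tool_rot"]).as_matrix()
        p=M[:3,:3].T@(Rt.T@(X-np.array(st["position"]))-M[:3,3])
    else: p=np.array(im["R"])@X+np.array(im["t"])
    u=p[:2]/p[2];u=u*(1+im["k1"]*(u@u));return np.array([im["fx"]*u[0]+im["cx"],im["fy"]*u[1]+im["cy"]])
E
python3 - <<'E'
from h import *
s=ctrl.get_state();print(s)
print(Ro.from_rotvec(s["tool_rot"]).as_matrix().round(3))
for n in["top","side"]:
    im=ctrl.get_image(n);cv2.imwrite(f"pics/{n}1.png",im["pixels"])
    print(n,{k:np.round(v,3).tolist() for k,v in im.items() if k in("R","t","fx","k1")})
    for l in["house_large_center","house_medium_center","house_small_center","flat_large_center","flat_small_center","mug","bell"]:
        print(l,[(round(d["p"],2),np.round(d["at"]).tolist(),int(d["region"].sum())) for d in ctrl.silhouettes(l,im)][:4])
im=ctrl.get_image("wrist");print(np.round(im["mount"],3))
E
```

```text
pics
{'time': 0.0, 'joint_positions': array([ 1.13510781,  0.32183772, -0.07006299,  1.45166696,  0.02263134,
        1.3707853 , -0.05689448]), 'qd': array([-0.00044747,  0.00050331, -0.00086471, -0.00035111,  0.00048226,
       -0.00075068,  0.00168596]), 'joint_torque': array([-1.37911562e-05, -4.91283560e+01, -4.03362829e-01, -3.12526739e+01,
       -6.37995685e-02,  4.34631889e-02,  1.62660695e-04]), 'position': array([ 0.28247219, -0.58519307,  0.40365549]), 'tool_rot': array([-3.06069036e+00, -7.00210741e-01,  8.73550310e-04]), 'ft_force': array([ 0.88051842, -0.25926306,  1.00092555]), 'torque': array([-0.0244574 ,  0.01858893, -0.02577317]), 'grip_force': 0.0, 'grip_width': 1.0013046264642156}
[[ 0.901  0.435 -0.001]
 [ 0.435 -0.901  0.002]
 [-0.    -0.002 -1.   ]]
top {'fx': 456.205, 'k1': 0.012, 'R': [[0.027, -0.999, -0.019], [-0.985, -0.023, -0.174], [0.173, 0.023, -0.985]], 't': [-0.044, 0.608, 0.824]}
house_large_center [(0.84, [304.0, 324.0], 941)]
house_medium_center [(0.67, [421.0, 250.0], 705)]
house_small_center [(0.56, [332.0, 256.0], 348)]
flat_large_center [(0.84, [470.0, 325.0], 1362)]
flat_small_center [(0.69, [380.0, 329.0], 522)]
mug [(0.96, [400.0, 158.0], 1752)]
bell [(0.57, [306.0, 180.0], 1152)]
side {'fx': 470.091, 'k1': -0.041, 'R': [[-0.946, -0.322, 0.018], [-0.221, 0.608, -0.763], [0.235, -0.726, -0.647]], 't': [0.563, 0.198, 0.671]}
house_large_center [(0.85, [419.0, 270.0], 1953), (0.61, [343.0, 239.0], 726)]
house_medium_center [(0.81, [370.0, 183.0], 954)]
house_small_center []
flat_large_center [(0.93, [444.0, 168.0], 1488)]
flat_small_center [(0.76, [434.0, 219.0], 1028), (0.37, [258.0, 375.0], 3143)]
mug [(0.69, [276.0, 170.0], 1848)]
bell [(0.73, [250.0, 242.0], 1257)]
[[ 0.001 -0.952 -0.306  0.085]
 [ 1.     0.001 -0.     0.001]
 [ 0.001 -0.306  0.952  0.02 ]
 [ 0.     0.     0.     1.   ]]
```

View pics/top1.png

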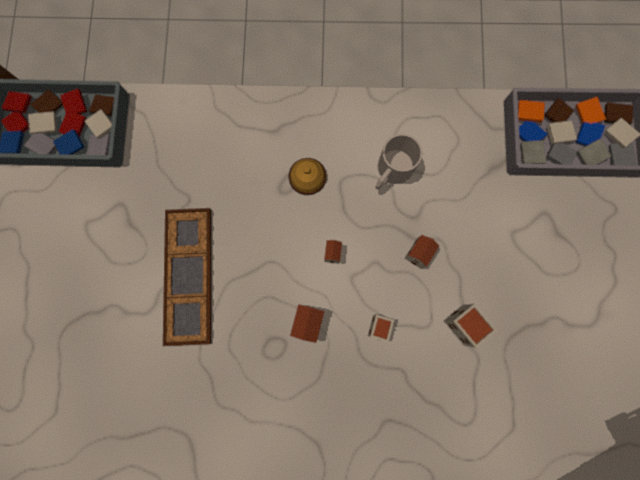

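View pics/side1.png

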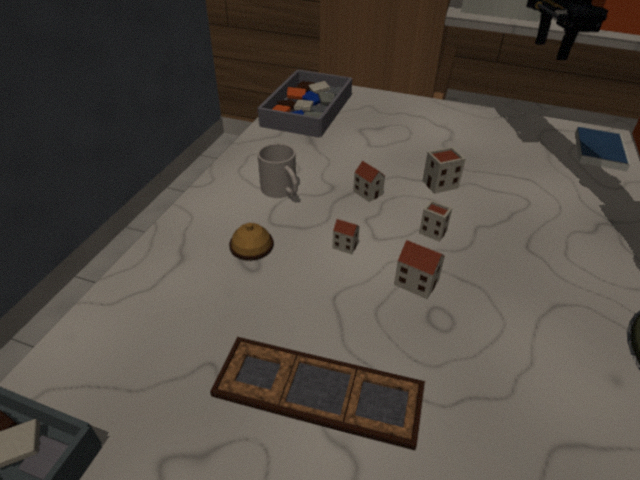

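Top view: the box is at columns 163–212, rows 208–345. Its recesses from the top are small (188,233), large (188,274) and medium (187,320). The gabled houses are large (308,323), medium (423,251) and small (334,252). The flat ones are at (382,327) and (469,325). The side view agrees, and its small house near (346,236) was mislabelled "large" with low confidence.

```bash
cat >> h.py <<'E'
from scipy.optimize import minimize
DIM={"large":(.06,.05,.056,.081),"medium":(.048,.04,.047,.067),"small":(.038,.03,.042,.057)}
FL={"flat_large":(.06,.05,.074,.074),"flat_small":(.042,.034,.058,.058)}
def verts(d,p,z0=0):
    a,b,w,h=d;c,s=np.cos(p[2]),np.sin(p[2])
    P=[(i*a/2,j*b/2,z) for i in(-1,1) for j in(-1,1) for z in(0,w)]+[(i*a/2,0,h) for i in(-1,1)]
    return np.array([(p[0]+c*x-s*y,p[1]+s*x+c*y,z+z0) for x,y,z in P])
def iou(d,p,obs,z0=0):
    t=0
    for im,m,st in obs:
        k=np.zeros(m.shape,np.uint8);q=np.array([proj(im,v,st) for v in verts(d,p,z0)])
        cv2.fillConvexPoly(k,cv2.convexHull(np.round(q*16).astype(np.int32)),1,shift=4)
        t+=(k.astype(bool)&m).sum()/(k.astype(bool)|m).sum()
    return t/len(obs)
def fit(d,xy,obs,z0=0,yaws=np.arange(0,np.pi,np.pi/8)):
    best=[]
    for y in yaws:
        r=minimize(lambda q:-iou(d,(q[0],q[1],q[2]*10),obs,z0),[xy[0],xy[1],y/10],method="Nelder-Mead",options=dict(initial_simplex=np.array([[xy[0],xy[1],y/10]]*4)+np.vstack([[0,0,0],np.eye(3)*.012]),maxiter=120))
        best.append((-r.fun,r.x[0],r.x[1],r.x[2]*10%np.pi))
    return sorted(best,reverse=True)
E
python3 - <<'E'
from h import *
T=ctrl.get_image("top");S=ctrl.get_image("side")
at={"large":(308,323),"medium":(423,251),"small":(334,252),"flat_large":(469,325),"flat_small":(382,327)}
for n,c in at.items():
    d=DIM.get(n) or FL[n];l=("house_"+n if n in DIM else n)+"_center"
    xy=atz(T,c,d[3]*.7)[:2]
    obs=[]
    for im in(T,S):
        e=proj(im,[*xy,d[3]/2])
        for r in ctrl.silhouettes(l,im):
            if np.hypot(*(np.array(r["at"])-e))<18: obs.append((im,r["region"],None));break
    f=fit(d,xy,obs);print(n,len(obs),[np.round(q,3).tolist() for q in f[:3]])
hsv=cv2.cvtColor(T["pixels"],cv2.COLOR_BGR2HSV)
m=(hsv[...,1]>60)&(hsv[...,2]<200)
sub=np.zeros(m.shape,np.uint8);sub[195:360,145:230]=m[195:360,145:230]
cs,_=cv2.findContours(sub,0,2);c=max(cs,key=cv2.contourArea)
P=np.array([atz(T,p[0],.013)[:2] for p in c.astype(float)],np.float32)
print("box",cv2.minAreaRect(P))
for n,(u,v) in dict(s=(188,233),l=(188,274),m=(187,320)).items(): print(n,atz(T,(u,v),.007).round(3))
for n,z in(("mug",.04),("bell",.025)):print(n,atz(T,ctrl.silhouettes(n,T)[0]["at"],z).round(3))
E
```

```text
large 2 [[0.955, 0.442, -0.016, 2.934], [0.955, 0.442, -0.016, 2.933], [0.954, 0.442, -0.016, 2.921]]
medium 2 [[0.94, 0.585, -0.234, 2.564], [0.939, 0.586, -0.234, 2.562], [0.938, 0.586, -0.234, 2.556]]
small 2 [[0.861, 0.581, -0.062, 0.027], [0.851, 0.58, -0.061, 0.026], [0.841, 0.582, -0.061, 0.025]]
flat_large 2 [[0.947, 0.447, -0.319, 0.696], [0.947, 0.447, -0.32, 0.709], [0.946, 0.448, -0.319, 0.701]]
flat_small 2 [[0.912, 0.438, -0.153, 2.876], [0.909, 0.438, -0.153, 2.868], [0.908, 0.438, -0.153, 2.829]]
box ((0.5304402112960815, 0.2253400981426239), (0.2745515704154968, 0.09781499207019806), 3.902674674987793)
s [0.616 0.233 0.007]
l [0.533 0.226 0.007]
m [0.442 0.221 0.007]
mug [ 0.772 -0.184  0.04 ]
bell [ 0.731 -0.004  0.025]
```

```bash
cat >> h.py <<'E'
def togo(x,y,z,yaw,s=None):
    "shift/yaw fractions to put GRASP point at x,y,z with tool x at yaw(rad, mod pi)"
    s=s or ctrl.get_state();R=Ro.from_rotvec(s["tool_rot"]).as_matrix()
    d=R.T@(np.array([x,y,z+.164])-s["position"])/.2
    e=(yaw-np.arctan2(R[1,0],R[0,0])+np.pi/2)%np.pi-np.pi/2
    print("togo",d.round(4).tolist(),"yaw",round(-e/np.pi,4),"tcp",np.round(s["position"],4).tolist(),"yawdeg",round(np.degrees(np.arctan2(R[1,0],R[0,0])),1),"q7",s["joint_positions"][6].round(2),"t",s["time"])
BOX=(.5304,.2253,.068)
E
python3 -m jog '{"translation":[[0.2,-0.1,0],[0.5,-0.23,0],[0.8,-0.37,0],[1,-0.46,0],[1,-0.46,0]],"yaw":[0,0,0,0,0],"jaw":[0,0,0,0,0]}'
python3 -m jog '{"translation":[[0.2,-0.1,0],[0.5,-0.23,0],[0.8,-0.37,0.1],[1,-0.46,0.2],[1,-0.46,0.2],[1,-0.46,0.2],[1,-0.46,0.2]],"yaw":[0.04,0.08,0.13,0.18,0.23,0.28,0.32],"jaw":[0,0,0,0,0,0,0]}'
python3 -c "
from h import *
togo(.586,-.234,.15,2.563)"
```

```text
time: 2.17
position: [0.4267, -0.4107, 0.4052]
tool_rot: [-3.058, -0.715, -0.004]
ft_force: [-1.1, -0.4, -0.5]
grip_width: 0.999
grip_force: 0.0
time: 3.05
position: [0.5625, -0.2469, 0.3645]
tool_rot: [3.018, -0.87, -0.001]
ft_force: [0.1, -0.1, 0.6]
grip_width: 0.998
grip_force: 0.0
togo [0.0652, -0.1174, 0.2526] yaw 0.0056 tcp [0.5625, -0.2469, 0.3645] yawdeg -32.2 q7 -1.81 t 3.05
```

```bash
python3 -m jog '{"translation":[[0.03,-0.06,0],[0.065,-0.117,0],[0.065,-0.117,0],[0.065,-0.117,0]],"yaw":[0.006,0.006,0.006,0.006],"jaw":[0,0,0,0]}'
cat > look.py <<'E'
import sys
from h import *
n,x,y,yaw=sys.argv[1],*map(float,sys.argv[2:5])
s=ctrl.get_state();W=ctrl.get_image("wrist")
cv2.imwrite(f"pics/w_{n}.png",W["pixels"])
e=proj(W,[x,y,DIM[n][3]/2],s)
for r in ctrl.silhouettes(f"house_{n}_center",W):
    print(r["p"],r["at"],"expected",e.round())
    if np.hypot(*(np.array(r["at"])-e))<60:
        f=fit(DIM[n],(x,y),[(W,r["region"],s)],yaws=[yaw,yaw+.1,yaw-.1]);print(np.round(f[:2],4));togo(*f[0][1:3],{"large":.04,"medium":.033,"small":.028}[n],f[0][3],s);break
E
python3 look.py medium .586 -.234 2.563
```

```text
time: 3.55
position: [0.5859, -0.2332, 0.3646]
tool_rot: [3.012, -0.89, -0.001]
ft_force: [-0.9, 0.2, -0.4]
grip_width: 1.003
grip_force: 0.0
0.72 [316.6, 225.5] expected [317. 225.]
[[ 0.9798  0.588  -0.2349  2.5897]
 [ 0.9792  0.5879 -0.2351  2.5823]]
togo [0.0135, 0.0007, 0.8379] yaw -0.0072 tcp [0.5859, -0.2332, 0.3646] yawdeg -32.9 q7 -1.86 t 3.55
```

View pics/w_medium.png

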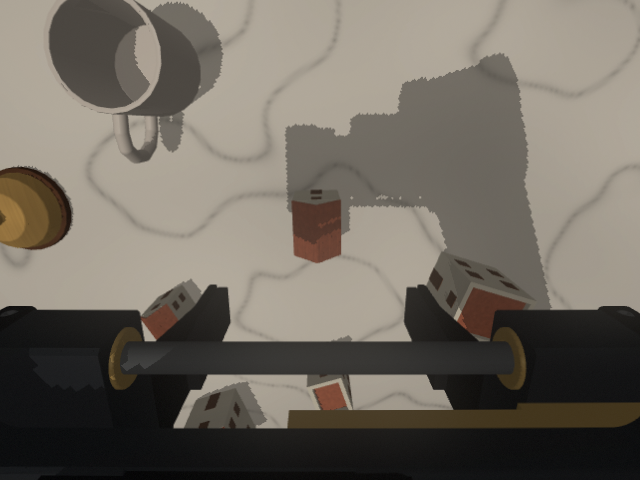

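The medium house sits at (317,226), centred between the fingers, with its ridge along the tool's x axis. I'll descend and grip.

```bash
python3 -m jog '{"translation":[[0.013,0,0.12],[0.013,0,0.3],[0.013,0,0.48],[0.013,0,0.64],[0.013,0,0.75],[0.013,0,0.81],[0.013,0,0.838],[0.013,0,0.838]],"yaw":[-0.007,-0.007,-0.007,-0.007,-0.007,-0.007,-0.007,-0.007],"jaw":[0,0,0,0,0,0,0,0]}'
python3 -m jog '{"translation":[[0,0,0],[0,0,0],[0,0,0],[0,0,0],[0,0,0],[0,0,0],[0,0,0],[0,0,0]],"yaw":[0,0,0,0,0,0,0,0],"jaw":[0.3,0.5,0.7,0.8,1,1,1,1]}' 20
```

```text
time: 4.65
position: [0.5885, -0.2343, 0.1976]
tool_rot: [3.022, -0.857, 0.001]
ft_force: [0.1, -0.4, 0.4]
grip_width: 0.997
grip_force: 0.0
time: 5.65
position: [0.5884, -0.2342, 0.1971]
tool_rot: [3.022, -0.857, -0.0]
ft_force: [0.1, 0.3, 0.5]
grip_width: 0.461
grip_force: 20.0
```

```bash
python3 -m jog '{"translation":[[0,0,-0.04],[0,0,-0.13],[0,0,-0.27],[0,0,-0.42],[0,0,-0.55],[0,0,-0.62],[0,0,-0.65],[0,0,-0.65]],"yaw":[0,0,0,0,0,0,0,0],"jaw":[1,1,1,1,1,1,1,1]}'
python3 -m jog '{"translation":[[-0.05,-0.05,0],[-0.17,-0.15,0],[-0.33,-0.28,0],[-0.5,-0.43,0],[-0.65,-0.56,0],[-0.78,-0.68,0],[-0.86,-0.75,0],[-0.9,-0.78,0]],"yaw":[0,0,0,0,0,0,0,0],"jaw":[1,1,1,1,1,1,1,1]}'
python3 -m jog '{"translation":[[-0.05,-0.05,0],[-0.17,-0.15,0],[-0.33,-0.28,0],[-0.5,-0.43,0],[-0.65,-0.56,0],[-0.78,-0.68,0],[-0.86,-0.75,0],[-0.9,-0.78,0]],"yaw":[-0.01,-0.03,-0.06,-0.09,-0.12,-0.15,-0.18,-0.198],"jaw":[1,1,1,1,1,1,1,1]}'
cat > box.py <<'E'
import sys
from h import *
s=ctrl.get_state();T=ctrl.get_image("wrist");cv2.imwrite(f"pics/b_{sys.argv[1]}.png",T["pixels"])
k=.086*np.array([np.cos(.068),np.sin(.068)]);B=np.array(BOX[:2])
for n,o in(("medium",-1),("large",0),("small",1)):
    p=B+o*k;print(n,p.round(4),proj(T,[*p,.007],s).round())
    if n==sys.argv[1]: togo(*p,{"large":.04,"medium":.033,"small":.028}[n]+.007,BOX[2],s)
E
python3 box.py medium
```

```text
time: 6.65
position: [0.5882, -0.2341, 0.327]
tool_rot: [3.022, -0.857, -0.001]
ft_force: [-0.3, -0.1, -0.8]
grip_width: 0.457
grip_force: 20.0
time: 7.65
position: [0.5165, -0.0057, 0.3268]
tool_rot: [3.023, -0.854, -0.001]
ft_force: [-0.4, -0.7, -0.8]
grip_width: 0.456
grip_force: 20.0
time: 8.65
position: [0.4444, 0.2225, 0.3272]
tool_rot: [-3.139, -0.12, 0.0]
ft_force: [0.1, -0.1, -0.8]
grip_width: 0.459
grip_force: 20.0
medium [0.4446 0.2195] [319. 229.]
togo [0.0001, 0.0158, 0.6159] yaw 0.0026 tcp [0.4444, 0.2225, 0.3272] yawdeg 4.4 q7 -2.05 t 8.65
large [0.5304 0.2253] [321. 123.]
small [0.6162 0.2311] [322.  -4.]
```

View pics/b_medium.png

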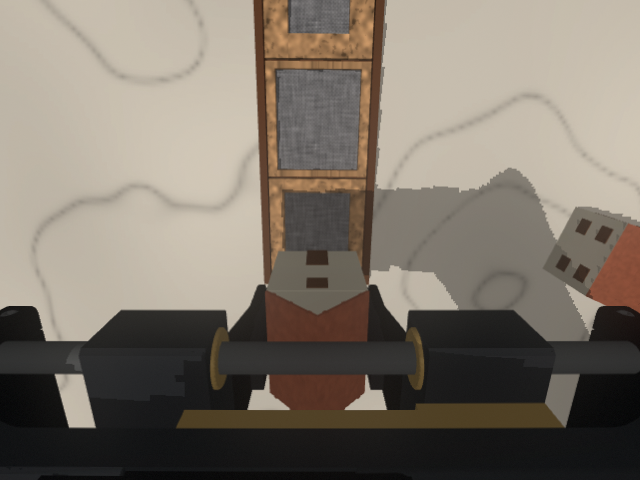

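The held house is seen in the jaws. The large recess floor spans columns 277–362, rows 69–170, and I'll use it to refine the box position.

Run:
```python
from h import *
s=ctrl.get_state();W=ctrl.get_image("wrist")
P=np.array([atz(W,p,.007,s)[:2] for p in[(276,70),(362,69),(360,170),(279,168)]]);print(P.round(4),P.mean(0).round(4))
print([np.linalg.norm(P[i]-P[i-1]).round(4) for i in range(4)])
hsv=cv2.cvtColor(W["pixels"],cv2.COLOR_BGR2HSV)
# outer edges of box at rows via gradients
for r in(80,120,160):
    g=hsv[r,:,1].astype(int);idx=np.where(g[230:420]>90)[0]+230
    a,b=atz(W,(idx.min(),r),.013,s),atz(W,(idx.max()+1,r),.013,s);print(idx.min(),idx.max(),a[:2].round(4),b[:2].round(4))
```

```text
[[0.5654 0.2625]
 [0.5711 0.1982]
 [0.4965 0.1912]
 [0.4929 0.2568]] [0.5315 0.2272]
[np.float64(0.0727), np.float64(0.0646), np.float64(0.075), np.float64(0.0657)]
258 380 [0.5568 0.2748] [0.564  0.1839]
259 378 [0.5287 0.2732] [0.5359 0.1817]
261 375 [0.4988 0.2707] [0.5059 0.1802]
```

```bash
sed -i 's/^BOX=.*/BOX=(.5312,.2270,.068)/' h.py; python3 -m jog '{"translation":[[0.005,0.007,0.08],[0.005,0.007,0.2],[0.005,0.007,0.34],[0.005,0.007,0.46],[0.005,0.007,0.54],[0.005,0.007,0.58],[0.005,0.007,0.6],[0.005,0.007,0.605]],"yaw":[0.002,0.002,0.002,0.002,0.002,0.002,0.002,0.002],"jaw":[1,1,1,1,1,1,1,1]}'
python3 -m jog '{"translation":[[0,0,0.005],[0,0,0.01],[0,0,0.01],[0,0,0.01]],"yaw":[0,0,0,0],"jaw":[1,1,1,1]}'
```

```text
time: 9.75
position: [0.447, 0.2191, 0.2064]
tool_rot: [-3.14, -0.099, -0.001]
ft_force: [-0.9, 0.3, -0.2]
grip_width: 0.459
grip_force: 20.0
time: 10.25
position: [0.4467, 0.219, 0.2042]
tool_rot: [3.14, 0.1, 0.0]
ft_force: [-1.1, -0.7, -0.3]
grip_width: 0.458
grip_force: 20.0
```

```bash
python3 -m jog '{"translation":[[0,0,0.005],[0,0,0.006],[0,0,0.006],[0,0,0.006],[0,0,0.006],[0,0,0.006]],"yaw":[0,0,0,0,0,0],"jaw":[1,1,0.4,0.2,0,0]}'
python3 -m jog '{"translation":[[0,0,-0.05],[0,0,-0.15],[0,0,-0.3],[0,0,-0.45],[0,0,-0.6],[0,0,-0.75],[0,0,-0.8],[0,0,-0.8]],"yaw":[0,0,0,0,0,0,0,0],"jaw":[0,0,0,0,0,0,0,0]}'
python3 - <<'E'
from h import *
s=ctrl.get_state();W=ctrl.get_image("wrist");r=ctrl.silhouettes("house_medium_center",W)
for q in r[:2]: print(q["p"],q["at"],np.round(fit(DIM["medium"],(.4467,.219),[(W,q["region"],s)],.007,yaws=[.07,.15])[0],4))
cv2.imwrite("pics/pm.png",W["pixels"])
togo(.581,-.0615,.18,.026,s)
togo(.442,-.016,.18,2.93,s)
E
```

```text
time: 11.0
position: [0.4467, 0.219, 0.2028]
tool_rot: [3.14, 0.1, -0.0]
ft_force: [0.1, 0.2, -0.2]
grip_width: 0.829
grip_force: 0.0
time: 12.0
position: [0.4467, 0.2191, 0.3633]
tool_rot: [3.14, 0.1, 0.002]
ft_force: [0.1, 0.5, -0.6]
grip_width: 0.999
grip_force: 0.0
0.81 [320.2, 233.3] [0.9889 0.4462 0.2183 0.0624]
togo [0.5811, 1.4426, 0.0971] yaw 0.0119 tcp [0.4467, 0.2191, 0.3633] yawdeg 3.6 q7 -2.04 t 12.0
togo [-0.098, 1.1715, 0.0963] yaw 0.0875 tcp [0.4467, 0.2191, 0.3633] yawdeg 3.6 q7 -2.04 t 12.0
```

View pics/pm.png

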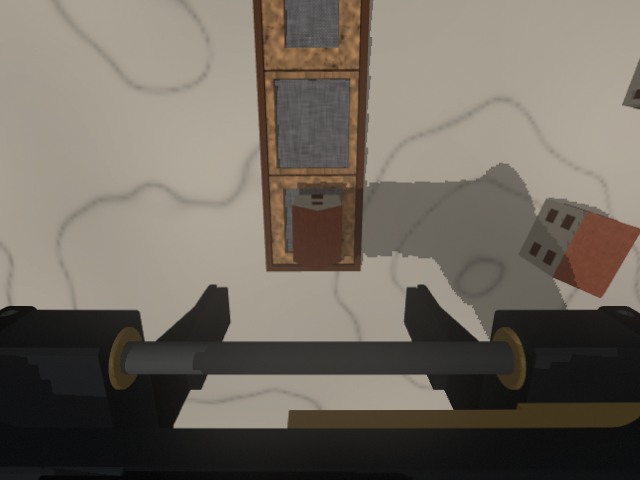

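The medium house is down in its recess at (318,227), about 3 mm off centre, which is well within tolerance. The large house is next.

```bash
python3 -m jog '{"translation":[[0,0.08,0],[-0.02,0.3,0],[-0.04,0.55,0],[-0.06,0.8,0],[-0.08,0.95,0],[-0.08,1,0]],"yaw":[0.01,0.03,0.05,0.07,0.087,0.087],"jaw":[0,0,0,0,0,0]}'
python3 -c "
from h import *
togo(.442,-.016,.18,2.93)"
```

```text
time: 12.85
position: [0.4431, 0.0166, 0.3625]
tool_rot: [-3.124, 0.334, 0.001]
ft_force: [-0.4, 1.1, 0.6]
grip_width: 1.001
grip_force: 0.0
togo [0.029, 0.1607, 0.0927] yaw -0.0006 tcp [0.4431, 0.0166, 0.3625] yawdeg -12.2 q7 -1.85 t 12.85
```

```bash
python3 -m jog '{"translation":[[0.01,0.06,0],[0.029,0.14,0],[0.029,0.16,0],[0.029,0.16,0],[0.029,0.16,0]],"yaw":[0,0,0,0,0],"jaw":[0,0,0,0,0]}'
python3 look.py large .442 -.016 2.93
```

```text
time: 13.48
position: [0.4425, -0.0134, 0.3629]
tool_rot: [-3.124, 0.327, -0.0]
ft_force: [-0.3, 0.3, -0.0]
grip_width: 0.996
grip_force: 0.0
0.79 [319.6, 228.4] expected [319. 228.]
[[ 0.9754  0.4448 -0.016   2.9114]
 [ 0.9719  0.4452 -0.0162  2.9308]]
togo [0.0142, 0.01, 0.7947] yaw 0.0068 tcp [0.4425, -0.0134, 0.3629] yawdeg -12.0 q7 -1.78 t 13.475
```

View pics/w_large.png

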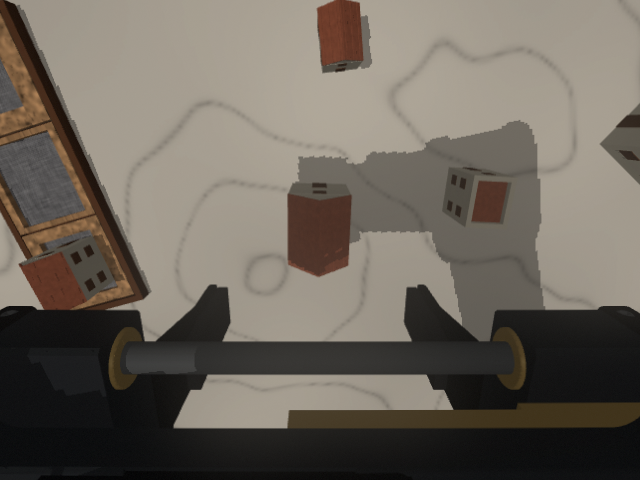

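The large house is at (319,230), aligned between the fingers, with flat_small clear at (478,197).

```bash
python3 -m jog '{"translation":[[0.014,0.01,0.12],[0.014,0.01,0.3],[0.014,0.01,0.46],[0.014,0.01,0.61],[0.014,0.01,0.71],[0.014,0.01,0.77],[0.014,0.01,0.795],[0.014,0.01,0.795]],"yaw":[0.004,0.004,0.004,0.004,0.004,0.004,0.004,0.004],"jaw":[0,0,0,0,0,0,0,0]}'
python3 -m jog '{"translation":[[0,0,0],[0,0,0],[0,0,0],[0,0,0],[0,0,0],[0,0,0],[0,0,0],[0,0,0]],"yaw":[0,0,0,0,0,0,0,0],"jaw":[0.3,0.5,0.7,0.8,1,1,1,1]}' 25
python3 -m jog '{"translation":[[0,0,-0.04],[0,0,-0.13],[0,0,-0.27],[0,0,-0.42],[0,0,-0.55],[0,0,-0.62],[0,0,-0.65],[0,0,-0.65]],"yaw":[0,0,0,0,0,0,0,0],"jaw":[1,1,1,1,1,1,1,1]}'
python3 -c "
from h import *
togo(.5312,.227,.18,.068)"
```

```text
time: 14.58
position: [0.445, -0.0166, 0.2042]
tool_rot: [3.122, -0.349, 0.001]
ft_force: [-0.1, -0.2, 0.5]
grip_width: 1.0
grip_force: 0.0
time: 15.58
position: [0.4448, -0.0165, 0.204]
tool_rot: [-3.122, 0.349, -0.0]
ft_force: [0.4, 0.5, 1.9]
grip_width: 0.574
grip_force: 25.0
time: 16.58
position: [0.4446, -0.0167, 0.3335]
tool_rot: [3.122, -0.349, -0.001]
ft_force: [0.1, 0.6, -2.7]
grip_width: 0.572
grip_force: 25.0
togo [0.1535, -1.284, -0.0527] yaw -0.0925 tcp [0.4446, -0.0167, 0.3335] yawdeg -12.8 q7 -1.79 t 16.575
```

```bash
python3 -m jog '{"translation":[[0.01,-0.05,0],[0.03,-0.17,0],[0.05,-0.33,0],[0.08,-0.5,0],[0.1,-0.65,0],[0.12,-0.8,0],[0.12,-0.92,0],[0.12,-1,0]],"yaw":[-0.01,-0.02,-0.04,-0.05,-0.06,-0.08,-0.092,-0.092],"jaw":[1,1,1,1,1,1,1,1]}'
python3 -m jog '{"translation":[[0.05,-0.15,0],[0.1,-0.25,0],[0.1,-0.27,0],[0.1,-0.27,0]],"yaw":[0,0,0,0],"jaw":[1,1,1,1]}'
python3 box.py large
```

```text
time: 17.58
position: [0.5123, 0.1753, 0.3337]
tool_rot: [-3.139, -0.108, 0.001]
ft_force: [0.7, -1.0, -1.1]
grip_width: 0.574
grip_force: 25.0
time: 18.08
position: [0.5284, 0.2279, 0.3336]
tool_rot: [3.139, 0.104, -0.001]
ft_force: [-0.3, -0.1, -1.8]
grip_width: 0.573
grip_force: 25.0
medium [0.4454 0.2212] [317. 312.]
large [0.5312 0.227 ] [317. 224.]
togo [0.0141, 0.005, 0.6132] yaw -0.0006 tcp [0.5284, 0.2279, 0.3336] yawdeg 3.8 q7 -2.07 t 18.075
small [0.617  0.2328] [317. 119.]
```

View pics/b_large.png

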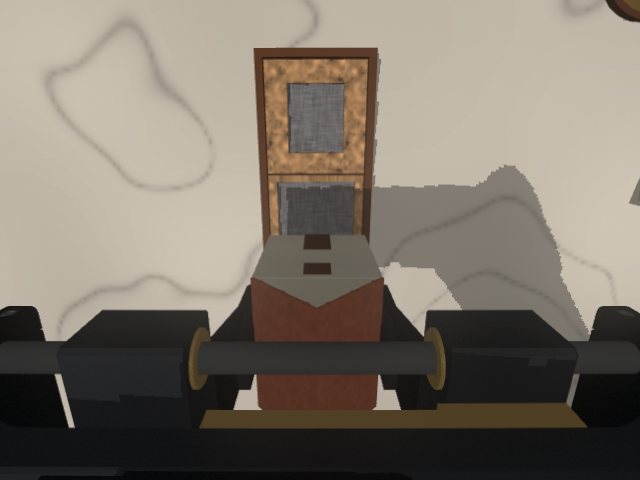

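The small recess centre reads (317,118) against a predicted (317,119), so the box estimate is good. I'll lower the large house.

```bash
python3 -m jog '{"translation":[[0.014,0.005,0.08],[0.014,0.005,0.2],[0.014,0.005,0.34],[0.014,0.005,0.46],[0.014,0.005,0.54],[0.014,0.005,0.58],[0.014,0.005,0.6],[0.014,0.005,0.603]],"yaw":[0,0,0,0,0,0,0,0],"jaw":[1,1,1,1,1,1,1,1]}'
python3 -m jog '{"translation":[[0,0,0.005],[0,0,0.01],[0,0,0.012],[0,0,0.012]],"yaw":[0,0,0,0],"jaw":[1,1,1,1]}'
```

```text
time: 19.12
position: [0.5317, 0.2277, 0.2137]
tool_rot: [-3.14, -0.104, -0.001]
ft_force: [0.5, 1.0, -1.9]
grip_width: 0.572
grip_force: 25.0
time: 19.62
position: [0.5316, 0.2275, 0.2111]
tool_rot: [3.14, 0.104, 0.0]
ft_force: [0.0, 0.1, -0.5]
grip_width: 0.572
grip_force: 25.0
```

```bash
python3 -m jog '{"translation":[[0,0,0.003],[0,0,0.004],[0,0,0.004],[0,0,0.004],[0,0,0.004],[0,0,0.004]],"yaw":[0,0,0,0,0,0],"jaw":[1,1,0.4,0.2,0,0]}'
python3 -m jog '{"translation":[[0,0,-0.05],[0,0,-0.15],[0,0,-0.3],[0,0,-0.45],[0,0,-0.6],[0,0,-0.7],[0,0,-0.75],[0,0,-0.75]],"yaw":[0,0,0,0,0,0,0,0],"jaw":[0,0,0,0,0,0,0,0]}'
python3 -c "
from h import *
togo(.581,-.0615,.18,.026)"
```

```text
time: 20.38
position: [0.5315, 0.2275, 0.21]
tool_rot: [3.14, 0.105, -0.0]
ft_force: [-0.9, -0.1, -0.6]
grip_width: 0.855
grip_force: 0.0
time: 21.38
position: [0.5315, 0.2276, 0.3605]
tool_rot: [-3.14, -0.104, -0.001]
ft_force: [0.4, 0.3, 0.0]
grip_width: 1.002
grip_force: 0.0
togo [0.1507, 1.4586, 0.0827] yaw 0.0129 tcp [0.5315, 0.2276, 0.3605] yawdeg 3.8 q7 -2.06 t 21.375
```

```bash
python3 -m jog '{"translation":[[0,0.08,0],[0.02,0.3,0],[0.05,0.55,0],[0.08,0.8,0],[0.1,0.95,0],[0.1,1,0]],"yaw":[0.01,0.01,0.013,0.013,0.013,0.013],"jaw":[0,0,0,0,0,0]}'
python3 -m jog '{"translation":[[0.02,0.1,0],[0.04,0.3,0],[0.06,0.43,0],[0.065,0.455,0],[0.065,0.455,0],[0.065,0.455,0]],"yaw":[0,0,0,0,0,0],"jaw":[0,0,0,0,0,0]}'
python3 look.py small .581 -.0615 .026
```

```text
time: 22.12
position: [0.5646, 0.0256, 0.3588]
tool_rot: [3.141, 0.031, -0.004]
ft_force: [0.2, 1.1, -0.4]
grip_width: 0.999
grip_force: 0.0
time: 22.88
position: [0.58, -0.0593, 0.3602]
tool_rot: [-3.141, -0.045, 0.0]
ft_force: [-0.0, -0.6, -0.1]
grip_width: 0.997
grip_force: 0.0
```

View pics/w_small.png

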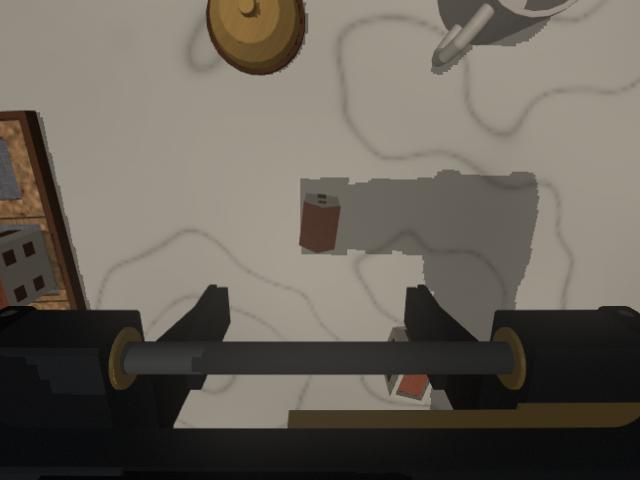

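The small house is at (320,222) with its ridge leaning a few degrees clockwise. The network missed it in this shot, so I'll retry it and check the result with a colour mask fit.

```bash
python3 look.py small .581 -.0615 .0
python3 - <<'E'
from h import *
s=ctrl.get_state();W=ctrl.get_image("wrist")
for l in("house_small_center","house_large_center","house_medium_center"): print(l,[(q["p"],q["at"]) for q in ctrl.silhouettes(l,W)])
lab=W["pixels"].astype(np.uint8)
m=np.full((480,640),cv2.GC_BGD,np.uint8);m[180:265,285:355]=cv2.GC_PR_BGD;m[205:245,306:333]=cv2.GC_FGD
m[192:205,308:338]=cv2.GC_PR_FGD
cv2.grabCut(lab,m,None,np.zeros((1,65)),np.zeros((1,65)),5,cv2.GC_INIT_WITH_MASK)
r=((m==1)|(m==3));ys,xs=np.where(r);print(r.sum(),xs.min(),xs.max(),ys.min(),ys.max())
f=fit(DIM["small"],(.581,-.0615),[(W,r,s)],yaws=[0,-.1,.1]);print(np.round(f,4));togo(*f[0][1:3],.028,f[0][3],s)
E
```

```text
0.73 [317.4, 223.7] expected [318. 225.]
[[ 0.9498  0.5843 -0.0615  3.0263]
 [ 0.9484  0.5845 -0.0616  3.0228]]
togo [0.0208, 0.0096, 0.8411] yaw 0.0456 tcp [0.58, -0.0597, 0.3602] yawdeg 1.6 q7 -1.56 t 22.975
house_small_center [(0.89, [315.7, 221.7]), (0.25, [22.1, 267.3])]
house_large_center [(0.92, [22.4, 270.9])]
house_medium_center [(0.3, [256.3, 32.3])]
2077 297 338 193 253
[[ 0.9605  0.5833 -0.0615  3.0423]
 [ 0.9601  0.5832 -0.0614  3.0462]
 [ 0.9596  0.5832 -0.0614  3.0493]]
togo [0.0162, 0.0064, 0.841] yaw 0.0403 tcp [0.5801, -0.0603, 0.3602] yawdeg 1.6 q7 -1.56 t 23.075
```

```bash
python3 -m jog '{"translation":[[0.017,0.008,0.12],[0.017,0.008,0.3],[0.017,0.008,0.48],[0.017,0.008,0.64],[0.017,0.008,0.75],[0.017,0.008,0.81],[0.017,0.008,0.841],[0.017,0.008,0.841]],"yaw":[0.04,0.04,0.04,0.04,0.04,0.04,0.04,0.04],"jaw":[0,0,0,0,0,0,0,0]}'
python3 -m jog '{"translation":[[0,0,0],[0,0,0],[0,0,0],[0,0,0],[0,0,0],[0,0,0],[0,0,0],[0,0,0]],"yaw":[0,0,0,0,0,0,0,0],"jaw":[0.3,0.5,0.7,0.8,1,1,1,1]}' 15
python3 -m jog '{"translation":[[0,0,-0.04],[0,0,-0.13],[0,0,-0.27],[0,0,-0.42],[0,0,-0.55],[0,0,-0.65],[0,0,-0.7],[0,0,-0.7]],"yaw":[0,0,0,0,0,0,0,0],"jaw":[1,1,1,1,1,1,1,1]}'
python3 -c "
from h import *
togo(.617,.2328,.18,.068)"
```

```text
time: 24.28
position: [0.5837, -0.0629, 0.1922]
tool_rot: [3.138, -0.157, 0.001]
ft_force: [-0.2, -0.3, -0.2]
grip_width: 0.996
grip_force: 0.0
time: 25.28
position: [0.5835, -0.0628, 0.1919]
tool_rot: [3.138, -0.157, -0.0]
ft_force: [-0.6, -1.3, 0.4]
grip_width: 0.345
grip_force: 15.0
time: 26.28
position: [0.5836, -0.0628, 0.3325]
tool_rot: [3.137, -0.157, 0.002]
ft_force: [-0.3, -0.3, -1.2]
grip_width: 0.346
grip_force: 15.0
togo [0.0185, -1.4874, -0.0577] yaw -0.0535 tcp [0.5836, -0.0628, 0.3325] yawdeg -5.7 q7 -1.69 t 26.275
```

```bash
python3 -m jog '{"translation":[[0,-0.05,0],[0,-0.17,0],[0,-0.33,0],[0,-0.5,0],[0,-0.65,0],[0,-0.8,0],[0,-0.92,0],[0,-1,0]],"yaw":[-0.01,-0.02,-0.03,-0.04,-0.05,-0.053,-0.053,-0.053],"jaw":[1,1,1,1,1,1,1,1]}'
python3 -c "
from h import *
togo(.617,.2328,.18,.068)"
```

```text
time: 27.28
position: [0.6031, 0.1394, 0.3318]
tool_rot: [-3.139, -0.11, 0.001]
ft_force: [0.6, 0.8, 0.9]
grip_width: 0.344
grip_force: 15.0
togo [0.1021, -0.4611, -0.0607] yaw 0.0007 tcp [0.6031, 0.1394, 0.3318] yawdeg 4.0 q7 -1.89 t 27.275
```

```bash
python3 -m jog '{"translation":[[0.03,-0.1,0],[0.06,-0.25,0],[0.09,-0.4,0],[0.1,-0.46,0],[0.1,-0.46,0],[0.1,-0.46,0]],"yaw":[0,0,0,0,0,0],"jaw":[1,1,1,1,1,1]}'
python3 box.py small
```

```text
time: 28.02
position: [0.6177, 0.2277, 0.3318]
tool_rot: [3.138, 0.101, -0.0]
ft_force: [-0.1, 0.3, 0.2]
grip_width: 0.344
grip_force: 15.0
medium [0.4454 0.2212] [311. 392.]
large [0.5312 0.227 ] [310. 316.]
small [0.617  0.2328] [309. 228.]
togo [-0.0019, -0.0271, 0.6637] yaw -0.0011 tcp [0.6177, 0.2277, 0.3318] yawdeg 3.7 q7 -2.05 t 28.025
```

```bash
python3 -m jog '{"translation":[[0,-0.01,0.08],[0,-0.01,0.2],[0,-0.01,0.3],[0,-0.01,0.4],[0,-0.01,0.46],[0,-0.01,0.48],[0,-0.01,0.48]],"yaw":[0,0,0,0,0,0,0],"jaw":[1,1,1,1,1,1,1]}'
python3 -c "
from h import *
togo(.617,.2328,.0349,.068)"
```

```text
time: 28.95
position: [0.6174, 0.2314, 0.2361]
tool_rot: [-3.14, -0.105, -0.001]
ft_force: [0.2, 0.6, -1.1]
grip_width: 0.343
grip_force: 15.0
togo [-0.0014, -0.007, 0.1861] yaw -0.0004 tcp [0.6174, 0.2314, 0.2361] yawdeg 3.8 q7 -2.09 t 28.95
```

```bash
python3 -m jog '{"translation":[[0,0,0.05],[0,0,0.11],[0,0,0.15],[0,0,0.17],[0,0,0.18],[0,0,0.187],[0,0,0.19],[0,0,0.19]],"yaw":[0,0,0,0,0,0,0,0],"jaw":[1,1,1,1,1,1,1,1]}'
```

```text
time: 29.95
position: [0.6173, 0.2314, 0.1989]
tool_rot: [3.14, 0.105, 0.001]
ft_force: [-0.8, -1.3, 4.9]
grip_width: 0.344
grip_force: 15.0
```

Contact force is 4.9 N at the expected height. I'll release, retreat and check.

```bash
python3 -m jog '{"translation":[[0,0,0],[0,0,0],[0,0,0],[0,0,0],[0,0,0]],"yaw":[0,0,0,0,0],"jaw":[0.6,0.4,0.2,0,0]}'
python3 -m jog '{"translation":[[0,0,-0.05],[0,0,-0.15],[0,0,-0.3],[0,0,-0.45],[0,0,-0.6],[0,0,-0.75],[0,0,-0.9],[0,0,-1]],"yaw":[0,0,0,0,0,0,0,0],"jaw":[0,0,0,0,0,0,0,0]}'
python3 -m jog '{"translation":[[-0.1,0.2,0],[-0.25,0.5,0],[-0.4,0.8,0],[-0.5,1,0],[-0.5,1,0],[-0.5,1,0],[-0.5,1,0],[-0.5,1,0]],"yaw":[0,0,0,0,0,0,0,0],"jaw":[0,0,0,0,0,0,0,0]}'
python3 - <<'E'
from h import *
S=ctrl.get_image("side");k=.086*np.array([np.cos(.068),np.sin(.068)]);T=ctrl.get_image("top")
for n,o in(("medium",-1),("large",0),("small",1)):
    p=np.array(BOX[:2])+o*k;obs=[]
    for im in(S,T):
        e=proj(im,[*p,.04])
        for q in ctrl.silhouettes(f"house_{n}_center",im):
            if np.hypot(*(np.array(q["at"])-e))<20: obs.append((im,q["region"],None));break
    if obs: f=fit(DIM[n],p,obs,.007,yaws=[.07])[0];print(n,len(obs),np.round(f,3),np.round(np.array(f[1:3])-p,4))
cv2.imwrite("pics/end.png",cv2.resize(S["pixels"][130:460,190:480],None,fx=1.8,fy=1.8))
cv2.imwrite("pics/end_top.png",T["pixels"])
E
```

```text
time: 30.58
position: [0.6172, 0.2313, 0.1978]
tool_rot: [3.14, 0.105, -0.0]
ft_force: [-0.4, 1.5, 0.2]
grip_width: 0.768
grip_force: 0.0
time: 31.58
position: [0.6172, 0.2316, 0.4014]
tool_rot: [-3.139, -0.105, -0.006]
ft_force: [1.0, 0.7, -0.7]
grip_width: 1.004
grip_force: 0.0
time: 32.58
position: [0.531, 0.0265, 0.3978]
tool_rot: [-3.139, -0.109, 0.0]
ft_force: [0.7, -1.0, -0.6]
grip_width: 1.0
grip_force: 0.0
medium 1 [0.973 0.444 0.218 0.064] [-0.0018 -0.0032]
large 1 [0.98  0.529 0.227 0.081] [-0.0022  0.0002]
small 1 [0.952 0.615 0.231 0.071] [-0.0022 -0.0023]
```

View pics/end.png

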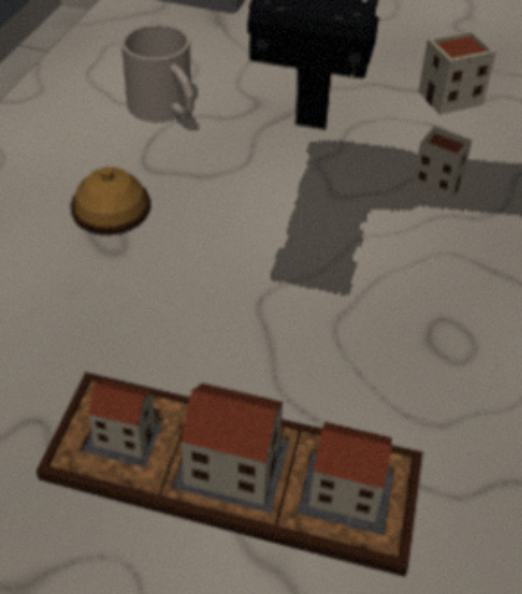

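View pics/end_top.png

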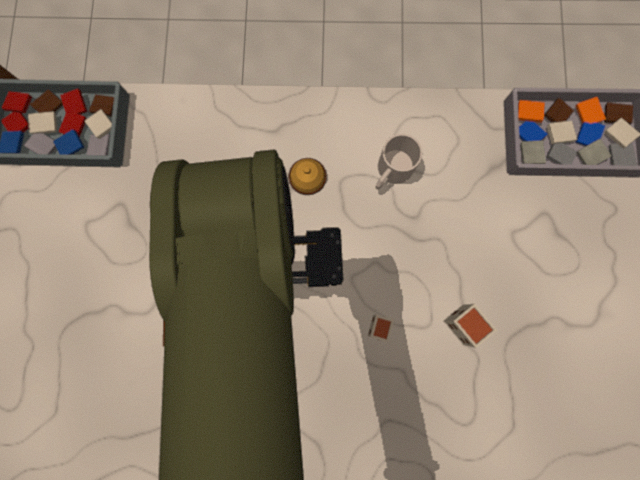

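The side view shows all three gabled houses upright in their recesses: small (120,420), large (232,445) and medium (350,475) in the crop. The flat-roofed houses, mug and bell have not moved.

```bash
python3 -c "
from bench import ctrl
print(ctrl.close_job())"
```

```text
the job is handed in; nothing more can be done
None
```

The three gabled houses are packed upright in their own recesses, each measured within about 4 mm of centre; the flat-roofed houses, mug and bell look unmoved in the final pictures, and the job was handed in at about 33 s with no verdict returned.

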